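Draw the axle out of the tape dispenser

ROBOT

A 6-joint arm with a two-finger parallel gripper is mounted at the origin on the work surface; the furniture and walls round the work are solid. World frame = base frame: x ahead of the robot, y to its left, z up, the work surface at z = 0. Lengths are in m, angles in rad, forces in N, time in s.
With the tool pointing down it reaches from about 0.375 to 0.975 m from the base axis. Payload 3.8 kg.
Tool frame: the origin (TCP) lies midway between the tips of the shut fingers; the grasp point (between the pads) lies 19 mm behind it (ctrl.pinch_z is the distance from the TCP to the grasp point, in m); z points along the fingers, y is the direction in which the jaws open and shut (so a half turn about z gives the same grasp; the last joint's range is limited). The gripper opens to 88 mm and grips with 3 to 60 N. Pads are 18 mm wide; open, the fingers measure 123 mm over their backs; the gripper's body (75 mm by 187 mm) begins 45 mm behind the grasp point.
Start: joints at [1.242, 0.264, 1.604, -0, 1.274, -0.037], TCP at [0.194, 0.646, 0.239] pointing down, gripper open.
Joint ranges: [-2.63, 2.63], [-0.94, 2.18], [0.31, 2.57], [-1.31, 4.45], [0, 2.66], [-2.55, 2.55]. Speed limits (rad/s): [2.57, 2.57, 3.14, 3.14, 3.14, 3.14].

INTERFACE

Orientations are given as a rotation vector (axis times angle).
In Python, from workcell import ctrl gives the robot as it stands.
- The arm moves only by the tool step_arm, never from a script. Its argument "steps" is a list that holds one entry, the list of rows, each a list of 5 numbers: the shift along the tool's x, y, z in m, then the turn about the tool's z in rad, then the gripper's target within -1 to 1 (fully open at 1, half-way at 0, shut at -1). In form: [[[dx, dy, dz, yaw, fingers], ...]]. A call has 1 to 12 rows; each row shifts and turns the pose as measured when the row begins, along the tool's axes as they then stand; what a row does not reach is not made up. A row lasts 1/10 s, in which the tool goes at most 50 mm and 8.59 degrees, less where a joint would pass 70% of its speed; a pose out of reach is approached as far as the arm can. A call with a gripper value outside its range is refused whole. The fingers move at their own pace and stop on an object; "squeeze" is the grip in N (left out, the last holds). Time passes only in rows, so rows that do not move let the fingers close. It gives the time, the measured TCP pose, the force and the opening at its end, in the units of the state.
- ctrl.get_state(): the state, without advancing time (a new reading comes with each control period).
- ctrl.snapshot(name): name is "scene" or "top"; returns a dict with "color" (384x512x3 uint8, red, green, blue), "fx", "fy", "cx", "cy" (pixels), "extrinsics" (4x4, takes a point from world to camera coordinates). Camera axes: x right, y down, z forward; pixel columns grow to the right and rows downward; lengths in m; the calibration is good to about 2 mm. A picture is of the moment at which its call begins. There is no depth.
- ctrl.job_done(): hands the job in, once; it reports no verdict.
The state is a dict: "clock": time; "joints": joint angles; "dq": joint speeds; "effort": joint torques, N m; "ee_pos": TCP position; "tool_rot": TCP orientation; "contact_force": force on the tool from outside, world axes, zero at the start; "moment": the same for the moment, N m; "gripper_width": finger opening in m.
Only numpy, scipy, OpenCV 4.12 (cv2) and the standard library are available. Lean on these libraries where they do the work, as an engineer would, in place of code of your own. Each camera call takes 0.05 s, during which the arm holds its last target.

TASK

The tape roll in the desk dispenser is due to be changed: draw the axle straight out of the dispenser by its orange handle, keeping it in line so that it does not jam or drag the dispenser along, and lay it flat inside the shallow cork-lined tray. Leave the roll standing in the dispenser, and do not knock over or push the mug or the glue stick.

Things in the scene. Friction and masses are not known exactly. Their poses are not given: they have to be found in the camera images.
- axle_handle (a point): Centre of the axle's orange handle, where to grip: flat-sided, 50 mm long (x), 20 mm wide (y), 28 mm high (z). x points along the axle from handle to tip, z up. At the start the axle is level, its axis about 64 mm above the desk, the handle sticking out on the robot's side of the dispenser. The axle is one rigid piece, 138 mm long, about 0.16 kg; its middle lies 44 mm along x from here.
- axle_tip (a point): Centre of the far end of the axle's steel shaft, 113 mm along x from the handle's centre, same axes. Shaft 16 mm in diameter, with a 25 mm collar 5 mm thick next to the handle. It runs through 18.5 mm holes in both cheeks and through the roll, held only by the fit, and slides freely along its axis; it is all out after about 80 mm of travel along -x.
- dispenser: Grey weighted tape dispenser, loose, 1.4 kg, about 75 mm (x) by 150 mm (y), 96 mm high at the cheeks. Origin at the centre of its underside, z up. The axle lies along its x at y = 0, 65 mm up, handle on the -x side. Cheeks' outer faces at x = -34.5 and +34.5 mm; a bush round the near hole reaches to x = -38.5 mm. The roll's top is 115 mm above the desk. Cutter bar at +y.
- roll_center (a point): Centre of the purple tape roll (100 mm in diameter, 45 mm wide, with a white hub bored 22 mm) that stands loose on edge in the dispenser's well, on the well's floor and not hung on the axle. The z axis lies along the roll's own axis.
- tray: Shallow black tray with a cork-coloured floor, loose, 0.6 kg, 205 mm along its x, 120 mm along its y, lip 14 mm high and 4 mm thick; origin at the centre of its underside, z up. The inner floor is 4 mm above the desk, 197 by 112 mm. It stands beside the dispenser, to its left or right, with its long side roughly along world y.
- mug: Green and white mug, loose, 101 mm high, origin at its underside; a bystander.
- glue: Yellow glue stick standing upright, loose, 26 mm in diameter and 93 mm high, origin at its underside; a bystander.
Not all that is in view belongs to the job. Of the things that look like the part that bears roll_center, the larger one is meant.

How it is judged:
By the outcome, as a careful person would: the job done as asked, in the order asked, and still so for the second after the job is handed in, with the robot touching nothing.
It also fails if it takes over 42 s, if anything falls off the work surface, if the arm or the gripper's body presses on something with over 40 N, if the wrist force passes 120 N, or if a joint passes its speed limit or range.

## Working session

There is one attempt and no reset: what is moved stays moved. The work goes in short steps, Python scripts to look and compute and a tool call to move; the robot and the scene stay as the last step left them, time stands still between calls to the robot, and variables do not carry over. Pictures are saved under pics/ and viewed, and the job is handed in when it is done.

Besides the shell and the picture viewer there is one more tool, called by a JSON object that holds its "fn" and its "kwargs", one argument or row to a line. step_arm: Moves the arm, as the interface text tells. Its arguments: {"type":"object","properties":{"steps":{"type":"array","items":{"type":"array","items":{"type":"array","items":{"type":"number"}}}},"squeeze":{"type":"number"}},"required":["steps"]}

```bash
mkdir -p pics && ls
python3 - <<'E'
from workcell import ctrl
import cv2,numpy as np
print(ctrl.get_state())
for n in("scene","top"):
    s=ctrl.snapshot(n); cv2.imwrite(f"pics/{n}0.png",s["color"][...,::-1])
    print(n,s["fx"],s["fy"],s["cx"],s["cy"]);print(np.array(s["extrinsics"]).round(4))
E
```

```text
pics
{'clock': 0.0, 'joints': array([ 1.24208231e+00,  2.64747148e-01,  1.60537456e+00,  1.44961430e-05,
        1.27371615e+00, -3.68646607e-02]), 'dq': array([ 0.00094654, -0.00028954, -0.00196019, -0.00024945,  0.00058723,
        0.00026917]), 'effort': array([ 1.18575630e-03, -5.02107310e+01, -3.56882930e+01,  7.28838402e-02,
        2.93120672e-02, -1.81556306e-04]), 'ee_pos': array([0.19395547, 0.64578247, 0.23739176]), 'tool_rot': array([-0.45675565, -3.10778329,  0.00346359]), 'contact_force': array([-0.5599764 , -1.33828705, -0.31052581]), 'moment': array([-0.02020814, -0.00700408, -0.01224051]), 'gripper_width': 0.08808946889503488}
scene 485.739233363317 485.739233363317 259.9686313008066 193.21273850305738
[[-0.9845 -0.1755  0.003   0.5805]
 [-0.13    0.7179 -0.6839  0.1984]
 [ 0.1179 -0.6736 -0.7296  1.2671]
 [ 0.      0.      0.      1.    ]]
top 402.0428640175726 402.0428640175726 253.95928846357 187.27940705247653
[[ 0.0268 -0.9996  0.0094 -0.0913]
 [-0.994  -0.0277 -0.1061  0.577 ]
 [ 0.1063 -0.0065 -0.9943  1.0448]
 [ 0.      0.      0.      1.    ]]
```

View pics/scene0.png

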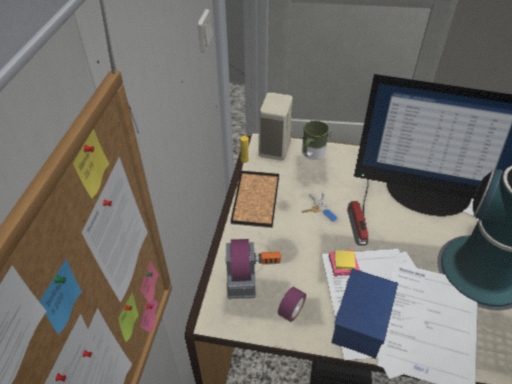

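View pics/top0.png

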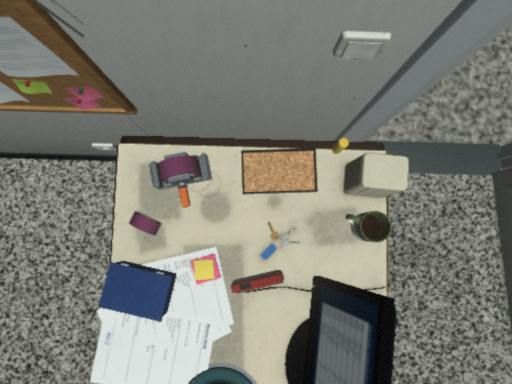

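The top view shows the dispenser at (182,172) with its orange handle at (185,197), and the tray at (280,172). The mug is at (370,226) and the glue stick at (341,146). There are two purple rolls: the larger one stands in the dispenser at (182,168), and a small loose one lies at (145,223). I'll enlarge both views and measure.

```bash
cat > h.py <<'E'
import numpy as np,cv2
from workcell import ctrl
def cam(s):
    E=np.array(s["extrinsics"]);R,t=E[:3,:3],E[:3,3]
    K=np.array([[s["fx"],0,s["cx"]],[0,s["fy"],s["cy"]],[0,0,1]]);return K,R,t
def ray(s,p):
    K,R,t=cam(s);d=R.T@np.linalg.solve(K,np.array([p[0],p[1],1.]));return -R.T@t,d/np.linalg.norm(d)
def plane(s,p,z):
    c,d=ray(s,p);return c+d*(z-c[2])/d[2]
def tri(s1,p1,s2,p2):
    c1,d1=ray(s1,p1);c2,d2=ray(s2,p2)
    a=np.linalg.lstsq(np.c_[d1,-d2],c2-c1,rcond=None)[0];q1=c1+a[0]*d1;q2=c2+a[1]*d2
    return (q1+q2)/2,np.linalg.norm(q1-q2)
def proj(s,X):
    K,R,t=cam(s);q=K@(R@np.asarray(X)+t);return q[:2]/q[2]
def crop(s,x0,y0,x1,y1,name,k):
    cv2.imwrite(name,cv2.resize(s["color"][y0:y1,x0:x1,::-1],None,fx=k,fy=k,interpolation=cv2.INTER_CUBIC))
E
python3 - <<'E'
from h import *
import pickle
S={n:ctrl.snapshot(n) for n in("scene","top")}
pickle.dump(S,open("s0.pkl","wb"))
crop(S["top"],115,130,265,240,"pics/topc.png",5)
crop(S["scene"],190,160,320,330,"pics/scc.png",3.5)
for n in S:
    hsv=cv2.cvtColor(S[n]["color"],cv2.COLOR_RGB2HSV)
    for lab,lo,hi in(("or",(3,170,120),(14,255,255)),("purple",(140,60,40),(172,255,255)),("yellow",(22,170,100),(32,255,255)),("cork",(8,60,120),(22,180,255))):
        m=cv2.inRange(hsv,lo,hi);c,_=cv2.findContours(m,0,2)
        for k in c:
            if cv2.contourArea(k)>40 and not(n=="scene" and k[:,0,0].mean()<180): print(n,lab,cv2.contourArea(k),np.array(cv2.minAreaRect(k)[0]).round(1),np.array(cv2.boxPoints(cv2.minAreaRect(k))).round(1).tolist())
E
```

```text
scene or 77.0 [270.  255.5] [[261.0, 253.0], [279.0, 253.0], [279.0, 258.0], [261.0, 258.0]]
scene purple 398.0 [290.4 302.9] [[275.5, 312.3999938964844], [289.70001220703125, 285.20001220703125], [305.3999938964844, 293.29998779296875], [291.20001220703125, 320.6000061035156]]
scene purple 53.0 [341.3 272.8] [[332.6000061035156, 274.6000061035156], [333.29998779296875, 268.8999938964844], [350.1000061035156, 271.0], [349.3999938964844, 276.70001220703125]]
scene purple 655.5 [240.  258.5] [[231.0, 239.0], [249.0, 239.0], [249.0, 278.0], [231.0, 278.0]]
scene cork 142.0 [270.5 257. ] [[260.0, 251.0], [281.0, 251.0], [281.0, 263.0], [260.0, 263.0]]
scene cork 42.0 [309.9 208.9] [[301.6000061035156, 206.8000030517578], [317.79998779296875, 205.6999969482422], [318.20001220703125, 211.0], [302.0, 212.10000610351562]]
scene cork 1654.0 [254.9 198.1] [[232.6999969482422, 219.39999389648438], [239.1999969482422, 171.5], [277.1000061035156, 176.6999969482422], [270.6000061035156, 224.60000610351562]]
top or 85.0 [183.9 196.5] [[179.3000030517578, 188.3000030517578], [185.0, 187.199996948242
[... 603 characters left out ...]
6] [[266.79998779296875, 222.3000030517578], [274.29998779296875, 220.3000030517578], [279.29998779296875, 238.89999389648438], [271.79998779296875, 240.89999389648438]]
top cork 147.0 [183.7 197.1] [[177.6999969482422, 187.8000030517578], [186.60000610351562, 186.39999389648438], [189.6999969482422, 206.39999389648438], [180.8000030517578, 207.8000030517578]]
top cork 2649.0 [278.6 171. ] [[242.6999969482422, 152.60000610351562], [313.29998779296875, 150.3000030517578], [314.6000061035156, 189.3000030517578], [244.0, 191.6999969482422]]
top cork 311.5 [ 62.5 108.1] [[-0.10000000149011612, 108.5999984741211], [0.0, 104.5], [125.0999984741211, 107.69999694824219], [125.0, 111.80000305175781]]
```

View pics/topc.png

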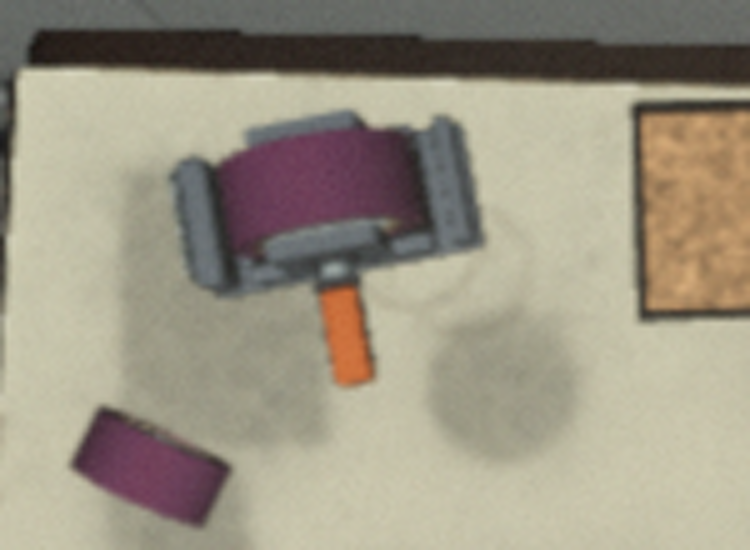

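View pics/scc.png

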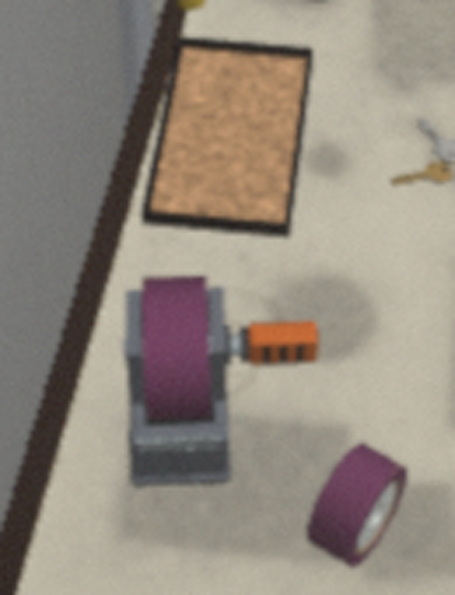

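The crop confirms the roll. In the top view, the larger purple roll stands between the cheeks at about (180,167), with the axle running through it. The loose one at (145,223) is smaller, so it is the decoy. Next I triangulate the handle and tray, and check where the wall is.

Run:
```python
from h import *
import pickle
S=pickle.load(open("s0.pkl","rb"));T,C=S["top"],S["scene"]
print("cams",ray(T,(0,0))[0].round(3),ray(C,(0,0))[0].round(3))
o=np.array([115,130]);oc=np.array([190,160])
tc=lambda x,y:np.array([x,y])/5+o-.4
sc=lambda x,y:np.array([x,y])/3.5+oc-.36
# handle top face corners: order dispenser-end left/right, robot-end left/right (left=+y)
tp={"nearR_mid":tc(354,383),"disp_mid":tc(338,290)}
sp={"nearR_mid":sc(318,332),"disp_mid":sc(250,332)}
for k in tp: print(k,tri(T,tp[k],C,sp[k]))
for k in tp: print(k,plane(T,tp[k],.078).round(4),plane(C,sp[k],.078).round(4))
# tray outer-lip corners top (z=.014), in the crops
for n,s,p in(("top",T,[(242.5,150.5),(315.5,148.8),(317,191),(244.5,194)]),):
    for q in p: print(n,q,plane(s,q,.014).round(4))
for q in [(182,40),(312,50),(290,225),(147,216)]: print("sc",plane(C,sc(*q),.014).round(4))
# desk edge and wall base
for q in [(130,143),(330,149)]: print("desk edge",plane(T,q,0).round(3))
for q in [(130,137),(330,140)]: print("strip top",plane(T,q,0).round(3))
```

```text
cams [ 0.465 -0.069  1.101] [0.448 0.813 1.058]
nearR_mid (array([0.52090729, 0.09872819, 0.07160495]), np.float64(0.0010545962425699772))
disp_mid (array([0.56827879, 0.10873481, 0.0736029 ]), np.float64(0.001049053298742089))
nearR_mid [0.5211 0.0977 0.078 ] [0.5199 0.1034 0.078 ]
disp_mid [0.5684 0.108  0.078 ] [0.5672 0.1119 0.078 ]
top (242.5, 150.5) [ 0.6818 -0.0415  0.014 ]
top (315.5, 148.8) [ 0.6923 -0.242   0.014 ]
top (317, 191) [ 0.5757 -0.2473  0.014 ]
top (244.5, 194) [ 0.5621 -0.0505  0.014 ]
sc [ 0.6886 -0.2332  0.014 ]
sc [ 0.5742 -0.2412  0.014 ]
sc [ 0.5618 -0.0422  0.014 ]
sc [ 0.6757 -0.031   0.014 ]
desk edge [0.697 0.272 0.   ]
desk edge [ 0.696 -0.285  0.   ]
strip top [0.714 0.273 0.   ]
strip top [ 0.721 -0.285  0.   ]
```

Run:
```python
from h import *
import pickle
S=pickle.load(open("s0.pkl","rb"));T,C=S["top"],S["scene"]
crop(T,230,120,400,250,"pics/topd.png",4.5)
crop(C,180,70,340,240,"pics/scd.png",3.5)
```

```text
(no output)
```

View pics/topd.png

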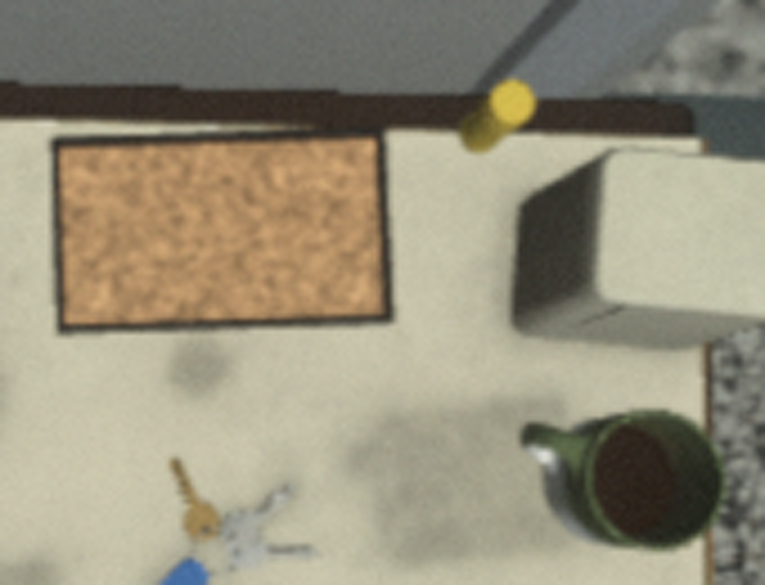

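View pics/scd.png

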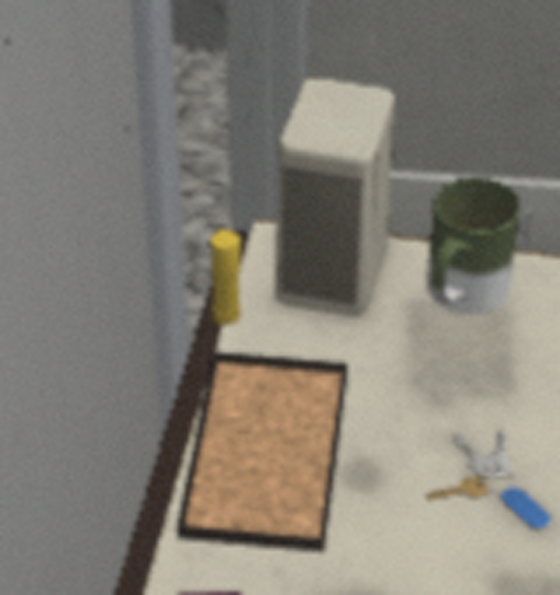

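```bash
cat > hand.py <<'E'
from h import *
def orange(s,x0,y0,x1,y1):
    im=s["color"].astype(float)[y0:y1,x0:x1]
    w=np.clip((im[...,0]-im[...,2])/130-.25,0,1); return w
def top_axis(T,box,z):
    x0,y0,x1,y1=box;w=orange(T,*box);xs=np.arange(x0,x1)
    rows=[(y,(w[i]*xs).sum()/w[i].sum(),w[i].sum()) for i,y in enumerate(range(y0,y1)) if w[i].sum()>3]
    r=np.array(rows);return r
E
python3 - <<'E'
from hand import *
import pickle
S=pickle.load(open("s0.pkl","rb"));T,C=S["top"],S["scene"]
r=top_axis(T,(172,182,196,212),.07);print(r.round(2).tolist())
p=np.polyfit(r[1:-1,0],r[1:-1,1],1)
A,B=[plane(T,(np.polyval(p,y),y),.072) for y in(r[1,0],r[-2,0])]
print("top ang",np.degrees(np.arctan2(*(A-B)[[1,0]])))
x0,y0,x1,y1=255,246,286,268
w=orange(C,x0,y0,x1,y1);ys=np.arange(y0,y1)
c=np.array([(x,(w[:,i]*ys).sum()/w[:,i].sum(),w[:,i].sum()) for i,x in enumerate(range(x0,x1)) if w[:,i].sum()>3]);print(c.round(2).tolist())
p=np.polyfit(c[1:-1,0],c[1:-1,1],1)
A,B=[plane(C,(x,np.polyval(p,x)),.068) for x in(c[1,0],c[-2,0])]
print("scene ang",np.degrees(np.arctan2(*(A-B)[[1,0]])))
# dispenser near-face bottom/top edges in enlarged crop
o=np.array([115,130])
for a,b,z in(((230,295),(480,247),.0),((230,295),(480,247),.04)):
    A=plane(T,np.array(a)/5+o-.4,z);B=plane(T,np.array(b)/5+o-.4,z);d=A-B
    print("edge",z,np.degrees(np.arctan2(-d[0],d[1])),np.linalg.norm(d),A,B)
E
```

```text
[[188.0, 182.73, 4.54], [189.0, 182.38, 5.73], [190.0, 182.48, 5.72], [191.0, 182.62, 5.8], [192.0, 182.84, 6.08], [193.0, 183.01, 6.14], [194.0, 183.18, 6.07], [195.0, 183.35, 5.8], [196.0, 183.49, 5.8], [197.0, 183.68, 6.0], [198.0, 183.9, 6.14], [199.0, 184.11, 6.03], [200.0, 184.26, 5.95], [201.0, 184.46, 5.84], [202.0, 184.73, 6.0], [203.0, 184.89, 6.15], [204.0, 185.03, 6.19], [205.0, 185.06, 5.53], [206.0, 184.63, 3.02]]
top ang 12.708381352098025
[[261.0, 256.06, 3.12], [262.0, 256.47, 5.85], [263.0, 256.51, 6.58], [264.0, 256.29, 6.2], [265.0, 255.35, 5.15], [266.0, 255.14, 4.95], [267.0, 255.85, 5.7], [268.0, 256.37, 6.44], [269.0, 255.8, 5.8], [270.0, 254.99, 5.02], [271.0, 254.96, 5.12], [272.0, 255.73, 5.97], [273.0, 256.1, 6.42], [274.0, 255.5, 5.67], [275.0, 254.78, 4.9], [276.0, 255.01, 5.22], [277.0, 255.72, 6.21], [278.0, 256.01, 6.72], [279.0, 256.15, 6.29], [280.0, 256.23, 3.15]]
scene ang 12.476645572504383
edge 0.0 12.590579097494606 0.13949801725746555 [0.57184192 0.18054615 0.        ] [0.60225008 0.04440269 0.        ]
edge 0.04 12.590579097494585 0.13442956329160705 [0.5679562  0.17149637 0.04      ] [0.59725953 0.04029948 0.04      ]
```

```bash
cat > plan.py <<'E'
from h import *
from scipy.spatial.transform import Rotation as Ro
def plan(target,yang,n,g,vert=False):
    """rows from the present pose to target; yang = tool-y world angle deg"""
    st=ctrl.get_state();R=Ro.from_rotvec(st["tool_rot"]).as_matrix();p=st["ee_pos"].copy()
    a=np.degrees(np.arctan2(R[1,1],R[0,1]));d=(yang-a)
    print("t",st["clock"].round(2),"pos",p.round(4),"y-ang",a.round(2),"tool z",R[:,2].round(3),"F",st["contact_force"].round(2),"w",st["gripper_width"].round(4))
    Rc=Ro.from_matrix(R);stp=(np.asarray(target)-p)/n;yaw=-np.radians(d)/n
    out=[]
    for i in range(n):
        v=Rc.as_matrix().T@stp;out.append([*v.round(4).tolist(),round(yaw,4),g]);Rc=Rc*Ro.from_rotvec([0,0,yaw])
    print("[["+",".join(str(o) for o in out)+"]]")
E
python3 -c "
from plan import *
plan((0.5446,.1045,.16),102.6,14,1)"
```

```text
Traceback (most recent call last):
  File "plan.py", line 7, in plan
    print("t",st["clock"].round(2),"pos",p.round(4),"y-ang",a.round(2),"tool z",R[:,2].round(3),"F",st["contact_force"].round(2),"w",st["gripper_width"].round(4))
              ^^^^^^^^^^^^^^^^^
AttributeError: 'float' object has no attribute 'round'
```

```bash
sed -i 's/st\["clock"\].round(2)/round(st["clock"],2)/;s/st\["gripper_width"\].round(4)/round(st["gripper_width"],4)/' plan.py
python3 -c "
from plan import *
plan((0.5446,.1045,.16),102.6,18,1)"
```

```text
t 0.2 pos [0.194  0.646  0.2378] y-ang 73.28 tool z [-0.    -0.001 -1.   ] F [0.22 0.32 0.55] w 0.0886
[[[-0.0273, -0.0232, 0.0044, np.float64(-0.0284), 1],[-0.0266, -0.024, 0.0044, np.float64(-0.0284), 1],[-0.0259, -0.0247, 0.0044, np.float64(-0.0284), 1],[-0.0252, -0.0254, 0.0044, np.float64(-0.0284), 1],[-0.0245, -0.0262, 0.0044, np.float64(-0.0284), 1],[-0.0237, -0.0268, 0.0044, np.float64(-0.0284), 1],[-0.023, -0.0275, 0.0044, np.float64(-0.0284), 1],[-0.0222, -0.0281, 0.0044, np.float64(-0.0284), 1],[-0.0214, -0.0288, 0.0044, np.float64(-0.0284), 1],[-0.0205, -0.0294, 0.0044, np.float64(-0.0284), 1],[-0.0197, -0.0299, 0.0044, np.float64(-0.0284), 1],[-0.0188, -0.0305, 0.0044, np.float64(-0.0284), 1],[-0.018, -0.031, 0.0044, np.float64(-0.0284), 1],[-0.0171, -0.0315, 0.0044, np.float64(-0.0284), 1],[-0.0162, -0.032, 0.0044, np.float64(-0.0284), 1],[-0.0153, -0.0324, 0.0044, np.float64(-0.0284), 1],[-0.0143, -0.0328, 0.0044, np.float64(-0.0284), 1],[-0.0134, -0.0332, 0.0044, np.float64(-0.0284), 1]]]
```

{"fn": "step_arm", "kwargs": {
  "steps": [
    [[-0.027,-0.023,0.002,-0.03,1],[-0.027,-0.024,0.002,-0.03,1],[-0.026,-0.025,0.002,-0.03,1],[-0.025,-0.025,0.002,-0.03,1],[-0.024,-0.026,0.002,-0.03,1],[-0.024,-0.027,0.002,-0.03,1],[-0.023,-0.027,0.002,-0.03,1],[-0.022,-0.028,0.002,-0.03,1],[-0.021,-0.029,0.002,-0.03,1],[-0.02,-0.029,0.002,-0.03,1],[-0.02,-0.03,0.002,-0.03,1],[-0.019,-0.03,0.002,-0.03,1]]
  ]
}}

```text
clock: 1.4
ee_pos: [0.4373, 0.2803, 0.2107]
tool_rot: [0.144, -3.137, 0.002]
contact_force: [0.5, -0.0, -0.2]
gripper_width: 0.0882
```

```bash
sed -i 's/round(yaw,4)/round(float(yaw),4)/' plan.py; python3 -c "
from plan import *
plan((0.5446,.1045,.16),102.6,10,1)"
```

```text
t 1.4 pos [0.4373 0.2803 0.2107] y-ang 95.26 tool z [-0.001 -0.001 -1.   ] F [ 0.54 -0.01 -0.23] w 0.0882
[[[-0.0091, -0.0185, 0.0051, -0.0128, 1],[-0.0088, -0.0186, 0.0051, -0.0128, 1],[-0.0086, -0.0187, 0.0051, -0.0128, 1],[-0.0084, -0.0188, 0.0051, -0.0128, 1],[-0.0081, -0.0189, 0.0051, -0.0128, 1],[-0.0079, -0.019, 0.0051, -0.0128, 1],[-0.0076, -0.0191, 0.0051, -0.0128, 1],[-0.0074, -0.0192, 0.0051, -0.0128, 1],[-0.0071, -0.0193, 0.0051, -0.0128, 1],[-0.0069, -0.0194, 0.0051, -0.0128, 1]]]
```

{"fn": "step_arm", "kwargs": {
  "steps": [
    [[-0.009,-0.0185,0.005,-0.013,1],[-0.009,-0.0185,0.005,-0.013,1],[-0.009,-0.0185,0.005,-0.013,1],[-0.0085,-0.019,0.005,-0.013,1],[-0.008,-0.019,0.005,-0.013,1],[-0.008,-0.019,0.005,-0.013,1],[-0.0075,-0.019,0.005,-0.013,1],[-0.0075,-0.019,0.005,-0.013,1],[-0.007,-0.019,0.005,-0.013,1],[-0.007,-0.019,0.005,-0.013,1],[0,0,0,0,1]]
  ]
}}

```text
clock: 2.5
ee_pos: [0.5499, 0.0935, 0.1578]
tool_rot: [0.347, -3.12, 0.003]
contact_force: [0.2, -0.9, 0.3]
gripper_width: 0.088
```

Run:
```python
from plan import *
plan((0.5446,.1045,.16),102.6,2,1)
for n in("scene","top"):
    s=ctrl.snapshot(n);cv2.imwrite(f"pics/{n}1.png",s["color"][...,::-1])
```

```text
t 2.5 pos [0.5499 0.0935 0.1578] y-ang 102.7 tool z [-0.002 -0.002 -1.   ] F [ 0.17 -0.91  0.32] w 0.088
[[[0.0014, 0.006, -0.0011, 0.0009, 1],[0.0014, 0.006, -0.0011, 0.0009, 1]]]
```

View pics/scene1.png

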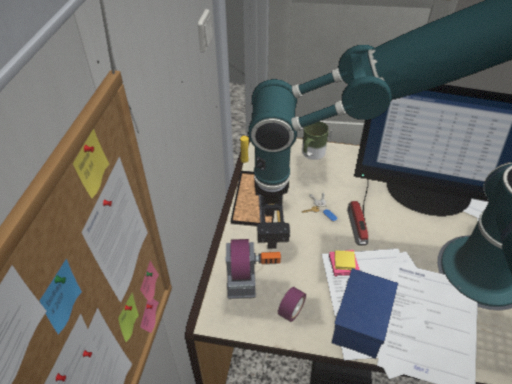

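View pics/top1.png

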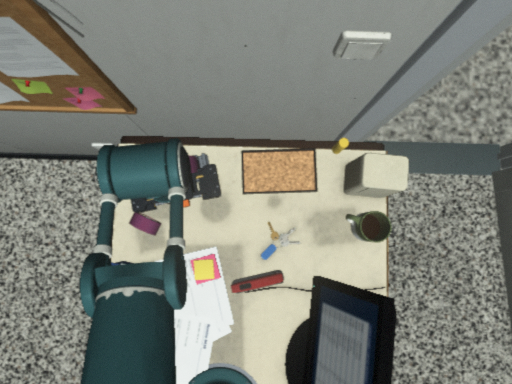

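{"fn": "step_arm", "kwargs": {
  "steps": [
    [[0.005,0.005,0.01,0,0.1],[0.004,0.005,0.015,0,0.1],[0.001,0.001,0.015,0,0.1],[0,0,0.015,0,0.1],[0,0,0.01,0,0.1],[0,0,0,0,0.1]]
  ]
}}

```text
clock: 3.2
ee_pos: [0.5319, 0.1098, 0.0903]
tool_rot: [0.355, -3.12, -0.002]
contact_force: [-0.2, -0.6, -0.2]
gripper_width: 0.0483
```

Run:
```python
from plan import *
plan((0.5417,.1035,.09),102.6,2,.1)
s=ctrl.snapshot("scene");crop(s,200,180,320,300,"pics/sc2.png",5)
s=ctrl.snapshot("top");crop(s,130,130,250,250,"pics/tp2.png",5)
```

```text
t 3.2 pos [0.5319 0.1098 0.0903] y-ang 102.97 tool z [-0.002  0.001 -1.   ] F [-0.24 -0.58 -0.16] w 0.0483
[[[-0.0041, -0.0042, 0.0001, 0.0032, 0.1],[-0.0041, -0.0041, 0.0001, 0.0032, 0.1]]]
```

View pics/sc2.png

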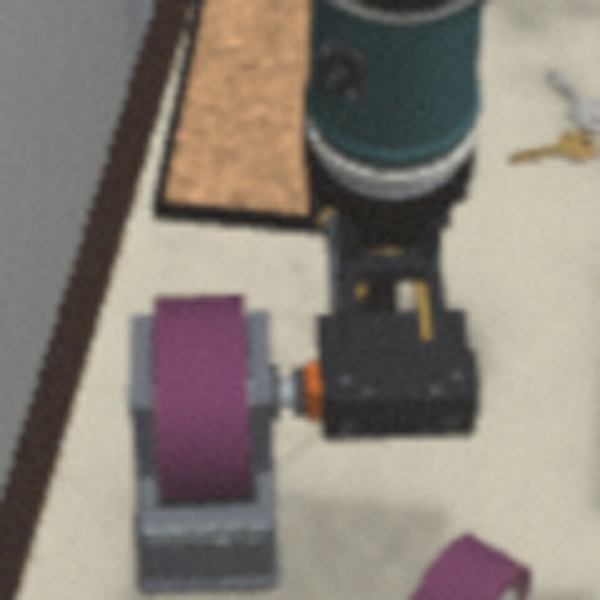

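View pics/tp2.png

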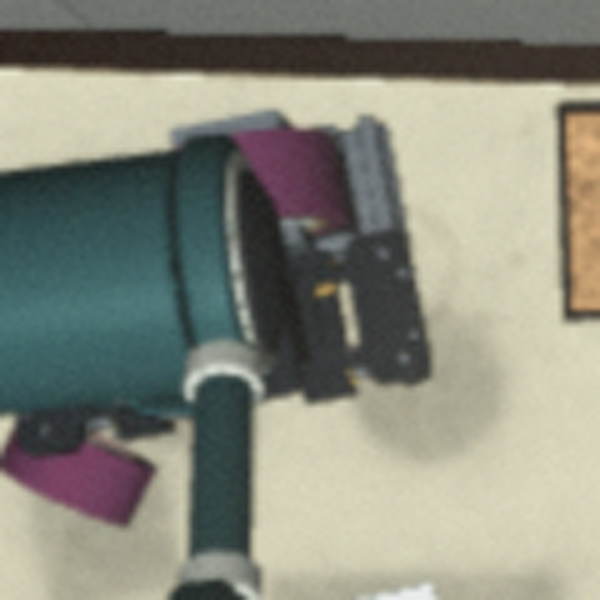

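{"fn": "step_arm", "kwargs": {
  "steps": [
    [[-0.005,-0.004,0,-0.003,0.1],[0,0,0,0,0.1],[-0.002,-0.002,0,0,0.1],[0,0,0,0,0.1]]
  ]
}}

```text
clock: 3.7
ee_pos: [0.5447, 0.1055, 0.0949]
tool_rot: [-0.359, 3.115, 0.002]
contact_force: [0.1, 0.1, 0.0]
gripper_width: 0.0483
```

Run:
```python
from plan import *
plan((0.5417,.1035,.09),102.6,2,.1)
st=ctrl.get_state();R=Ro.from_rotvec(st["tool_rot"]).as_matrix();p=st["ee_pos"]
s=ctrl.snapshot("scene");t=ctrl.snapshot("top")
for im,o,n in((s,(200,180),"pics/sc3.png"),(t,(130,130),"pics/tp3.png")):
    c=cv2.resize(im["color"][o[1]:o[1]+120,o[0]:o[0]+120,::-1],None,fx=5,fy=5,interpolation=cv2.INTER_CUBIC)
    for sx in(-1,1):
        for sy in(-1,1):
            q=proj(im,p+R@np.array([sx*.0375,sy*.0935,-.064]));cv2.circle(c,tuple(int(v) for v in (q-o)*5+2.5),4,(0,255,255),-1);print(n,sx,sy,q.round(1))
    cv2.imwrite(n,c)
```

```text
t 3.7 pos [0.5447 0.1055 0.0949] y-ang 103.14 tool z [ 0.006  0.002 -1.   ] F [0.07 0.08 0.02] w 0.0483
[[[0.0017, -0.0006, 0.0024, 0.0048, 0.1],[0.0017, -0.0007, 0.0024, 0.0048, 0.1]]]
pics/sc3.png -1 -1 [253.6 204.4]
pics/sc3.png -1 1 [257.3 267. ]
pics/sc3.png 1 -1 [283.7 203.4]
pics/sc3.png 1 1 [291.  265.7]
pics/tp3.png -1 -1 [213.1 170.8]
pics/tp3.png -1 1 [134.9 186.5]
pics/tp3.png 1 -1 [219.2 201.8]
pics/tp3.png 1 1 [140.5 217.9]
```

View pics/sc3.png

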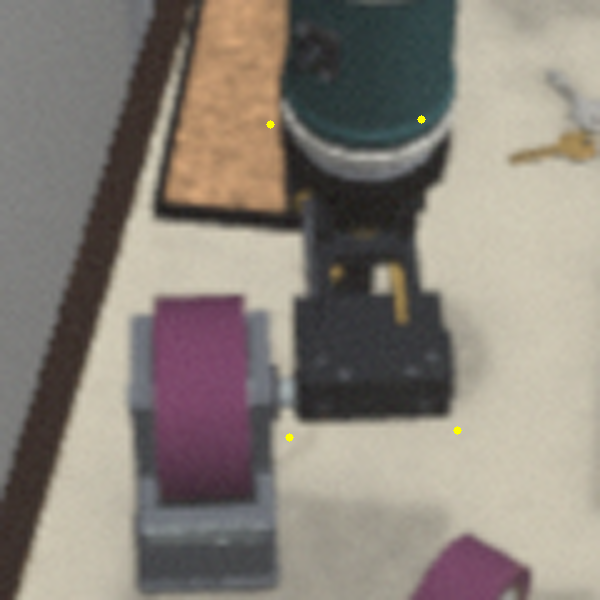

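View pics/tp3.png

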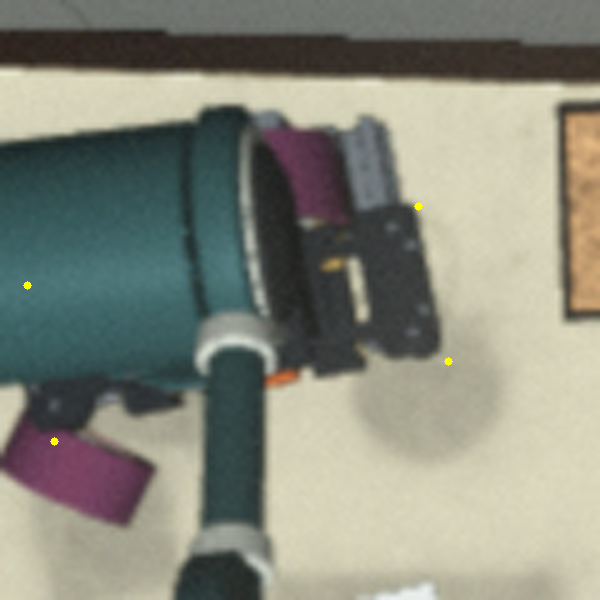

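{"fn": "step_arm", "kwargs": {
  "steps": [
    [[0,0,0.012,0,0.1],[0,0,0.01,0,0.1],[0,0,0.008,0,0.1],[0,0,0,0,0.1],[0,0,0,0,0.1]]
  ]
}}

```text
clock: 4.3
ee_pos: [0.5431, 0.1054, 0.0607]
tool_rot: [-0.359, 3.118, 0.002]
contact_force: [0.4, 0.1, -0.5]
gripper_width: 0.0484
```

Run:
```python
from plan import *
plan((0.5417,.1045,.053),102.6,1,.1)
```

```text
t 4.3 pos [0.5431 0.1054 0.0607] y-ang 103.12 tool z [ 0.003  0.002 -1.   ] F [ 0.4   0.1  -0.52] w 0.0484
[[[0.0016, -0.0006, 0.0077, 0.0092, 0.1]]]
```

{"fn": "step_arm", "kwargs": {
  "steps": [
    [[0.001,0,0.006,0.008,0.1],[0,0,0,0,0.1],[0,0,0.001,0,0.1],[0,0,0,0,-0.1],[0,0,0,0,-0.3],[0,0,0,0,-0.3]]
  ],
  "squeeze": 3
}}

```text
clock: 4.9
ee_pos: [0.5426, 0.1053, 0.0537]
tool_rot: [-0.345, 3.118, 0.002]
contact_force: [0.1, 1.2, 0.3]
gripper_width: 0.031
```

Run:
```python
from plan import *
plan((0.5417,.1045,.053),102.6,1,.1)
```

```text
t 4.9 pos [0.5426 0.1053 0.0537] y-ang 102.63 tool z [ 0.004  0.002 -1.   ] F [0.13 1.22 0.28] w 0.031
[[[0.001, -0.0006, 0.0007, 0.0006, 0.1]]]
```

{"fn": "step_arm", "kwargs": {
  "steps": [
    [[0,0,0,0,-0.4],[0,0,0,0,-0.4]]
  ]
}}

```text
clock: 5.1
ee_pos: [0.5429, 0.1054, 0.0541]
tool_rot: [-0.345, 3.118, 0.002]
contact_force: [-0.2, 0.2, -0.7]
gripper_width: 0.0265
```

{"fn": "step_arm", "kwargs": {
  "steps": [
    [[0,0,0,0,-0.48],[0,0,0,0,-0.48]]
  ]
}}

```text
clock: 5.3
ee_pos: [0.5431, 0.1054, 0.0543]
tool_rot: [-0.345, 3.117, 0.002]
contact_force: [0.0, 0.7, -0.6]
gripper_width: 0.0231
```

{"fn": "step_arm", "kwargs": {
  "steps": [
    [[0,0,0,0,-0.53],[0,0,0,0,-0.53],[0,0,0,0,-0.56],[0,0,0,0,-0.56]]
  ]
}}

```text
clock: 5.7
ee_pos: [0.5431, 0.1054, 0.0543]
tool_rot: [-0.345, 3.117, 0.002]
contact_force: [0.6, -0.7, -0.1]
gripper_width: 0.0201
```

{"fn": "step_arm", "kwargs": {
  "steps": [
    [[0,0,0,0,-0.65],[0,0,0,0,-0.65]]
  ]
}}

```text
clock: 5.9
ee_pos: [0.543, 0.1054, 0.0543]
tool_rot: [-0.345, 3.117, 0.002]
contact_force: [-0.1, 0.3, 0.3]
gripper_width: 0.0201
```

{"fn": "step_arm", "kwargs": {
  "steps": [
    [[0,0,0,0,-0.8],[0,0,0,0,-0.8],[0,0,0,0,-0.8]]
  ],
  "squeeze": 40
}}

```text
clock: 6.2
ee_pos: [0.5431, 0.1054, 0.0543]
tool_rot: [-0.345, 3.117, 0.002]
contact_force: [0.3, -0.6, -0.3]
gripper_width: 0.019
```

{"fn": "step_arm", "kwargs": {
  "steps": [
    [[0,0,-0.001,0,-0.8],[0,0,0,0,-0.8],[0.003,0,0,0,-0.8],[0.003,0,0,0,-0.8],[0,0,0,0,-0.8]]
  ]
}}

```text
clock: 6.7
ee_pos: [0.5356, 0.1038, 0.0544]
tool_rot: [-0.345, 3.12, 0.002]
contact_force: [-0.8, 0.3, -1.1]
gripper_width: 0.0199
```

{"fn": "step_arm", "kwargs": {
  "steps": [
    [[0.005,0,-0.0005,0,-0.8],[0.005,0,0,0,-0.8],[0.005,0,0,0,-0.8],[0,0,0,0,-0.8]]
  ]
}}

```text
clock: 7.1
ee_pos: [0.519, 0.1001, 0.0547]
tool_rot: [-0.345, 3.121, 0.002]
contact_force: [-0.5, 0.4, -0.7]
gripper_width: 0.0195
```

Run:
```python
from plan import *
p=ctrl.get_state()["ee_pos"];print("lateral off mm",1000*((p[1]-.1054)-.2235*(p[0]-.5431)))
plan(p,102.6,1,.1)
for n in("scene","top"):
    s=ctrl.snapshot(n)
    crop(s,*((190,180,320,310) if n=="scene" else (110,130,240,240)),f"pics/{n}4.png",4.5)
```

```text
lateral off mm 0.10552071988134334
t 7.1 pos [0.519  0.1001 0.0547] y-ang 102.63 tool z [ 0.002  0.002 -1.   ] F [-0.51  0.4  -0.75] w 0.0195
[[[0.0, 0.0, 0.0, 0.0006, 0.1]]]
```

View pics/scene4.png

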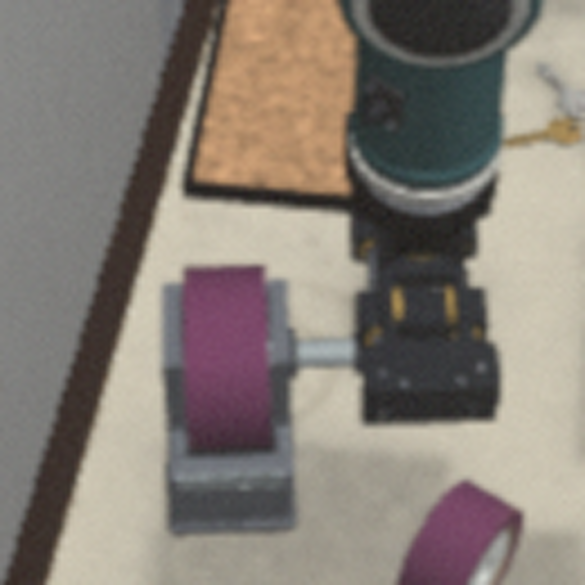

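View pics/top4.png

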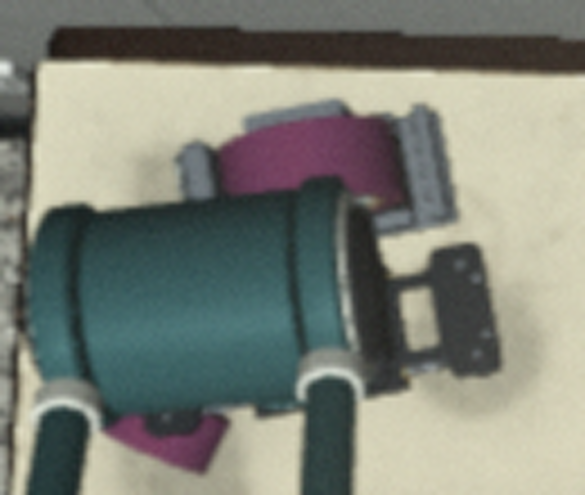

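{"fn": "step_arm", "kwargs": {
  "steps": [
    [[0.006,0,0,0,-0.8],[0.006,0,0,0,-0.8],[0.006,0,0,0,-0.8],[0.006,0,0,0,-0.8]]
  ]
}}

```text
clock: 7.6
ee_pos: [0.4956, 0.0948, 0.055]
tool_rot: [-0.345, 3.119, 0.002]
contact_force: [0.1, -0.8, -1.6]
gripper_width: 0.0199
```

Run:
```python
from plan import *
p=ctrl.get_state()["ee_pos"];print("lateral off mm",1000*((p[1]-.1054)-.2235*(p[0]-.5431)),"travel",1000*np.hypot(p[1]-.1054,p[0]-.5431))
plan(p,102.6,1,.1)
```

```text
lateral off mm 0.0075644221736032025 travel 48.64985552644211
t 7.6 pos [0.4956 0.0948 0.055 ] y-ang 102.64 tool z [ 0.003  0.002 -1.   ] F [ 0.07 -0.78 -1.63] w 0.0199
[[[0.0, 0.0, 0.0, 0.0007, 0.1]]]
```

{"fn": "step_arm", "kwargs": {
  "steps": [
    [[0.006,0,0,0,-0.8],[0.006,0,0,0,-0.8],[0.006,0,0,0,-0.8],[0.006,0,0,0,-0.8],[0,0,0,0,-0.8]]
  ]
}}

```text
clock: 8.1
ee_pos: [0.4684, 0.0888, 0.0546]
tool_rot: [-0.345, 3.12, 0.002]
contact_force: [0.2, -0.0, -1.1]
gripper_width: 0.0199
```

{"fn": "step_arm", "kwargs": {
  "steps": [
    [[0.008,0,0,0,-0.8],[0.008,0,0,0,-0.8],[0.005,0,0,0,-0.8],[0,0,0,0,-0.8]]
  ]
}}

```text
clock: 8.5
ee_pos: [0.4462, 0.0838, 0.0547]
tool_rot: [-0.345, 3.12, 0.002]
contact_force: [0.0, 0.3, -0.9]
gripper_width: 0.0194
```

Run:
```python
from plan import *
p=ctrl.get_state()["ee_pos"];print("lateral off mm",1000*((p[1]-.1054)-.2235*(p[0]-.5431)),"travel",1000*np.hypot(p[1]-.1054,p[0]-.5431))
plan(p,102.6,1,.1)
for n in("scene","top"):
    s=ctrl.snapshot(n)
    crop(s,*((190,180,340,310) if n=="scene" else (110,130,240,240)),f"pics/{n}5.png",4.5)
```

```text
lateral off mm 0.05974495722623624 travel 99.25462285651771
t 8.5 pos [0.4462 0.0838 0.0547] y-ang 102.64 tool z [ 0.003  0.002 -1.   ] F [ 0.02  0.3  -0.93] w 0.0194
[[[0.0, 0.0, 0.0, 0.0007, 0.1]]]
```

View pics/scene5.png

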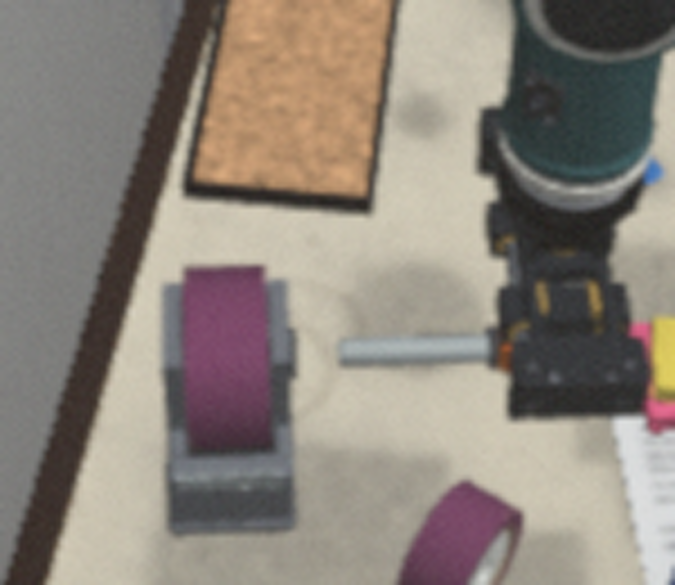

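View pics/top5.png

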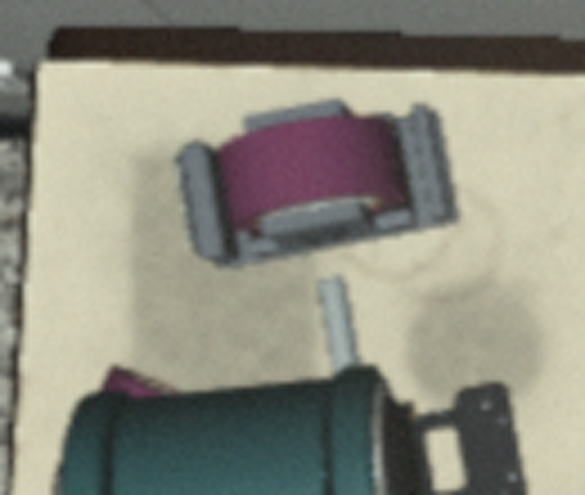

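Run:
```python
from plan import *
S=ctrl.snapshot("scene");T=ctrl.snapshot("top")
for n,s,pts in(("top",T,[(331,282),(340,330)]),("scene",S,[(345,352),(420,348)])):
    for q in pts:
        px=np.array(q)/4.5+((110,130) if n=="top" else (190,180))-.39
        X=plane(s,px,.0655);print(n,X.round(4),"y on axle line",(.0838+.2235*(X[0]-.4462)).round(4))
p1=np.array((331,282))/4.5+(110,130)-.39;p2=np.array((345,352))/4.5+(190,180)-.39
print(tri(T,p1,S,p2))
plan((.43,.08,.15),102.6,3,-.8)
```

```text
top [0.5576 0.1071 0.0655] y on axle line 0.1087
top [0.5301 0.1007 0.0655] y on axle line 0.1026
scene [0.5542 0.1107 0.0655] y on axle line 0.1079
scene [0.5137 0.1006 0.0655] y on axle line 0.0989
(array([0.55627953, 0.10774174, 0.06143661]), np.float64(0.0032777553414736335))
t 8.7 pos [0.4477 0.084  0.055 ] y-ang 102.64 tool z [ 0.004  0.002 -1.   ] F [-0.18  0.7  -1.79] w 0.0198
[[[0.0059, 0.0, -0.0317, 0.0002, -0.8],[0.0059, 0.0, -0.0317, 0.0002, -0.8],[0.0059, 0.0, -0.0317, 0.0002, -0.8]]]
```

{"fn": "step_arm", "kwargs": {
  "steps": [
    [[0,0,-0.03,0,-0.8],[0,0,-0.03,0,-0.8],[0,0,-0.03,0,-0.8],[0,0,0,0,-0.8]]
  ]
}}

```text
clock: 9.1
ee_pos: [0.4473, 0.0839, 0.1467]
tool_rot: [-0.346, 3.121, 0.002]
contact_force: [0.3, 0.8, -1.5]
gripper_width: 0.0195
```

Run:
```python
from plan import *
import pickle
S=pickle.load(open("s0.pkl","rb"))
for n,lo in(("top",2000),("scene",1500)):
    s=S[n];hsv=cv2.cvtColor(s["color"],cv2.COLOR_RGB2HSV)
    m=cv2.inRange(hsv,(8,60,100),(22,190,255));m=cv2.morphologyEx(m,cv2.MORPH_CLOSE,np.ones((3,3)))
    k=max([c for c in cv2.findContours(m,0,2)[0] if not(n=="scene" and c[:,0,0].mean()<200)],key=cv2.contourArea)
    P=np.array([plane(s,q+0.0,.004)[:2] for q in k[:,0].astype(float)])
    r=cv2.minAreaRect((P*1000).astype(np.float32));print(n,r, cv2.boxPoints(r).round(0).tolist())
# wall: where a vertical wall meets strip; speaker bottom
T,C=S["top"],S["scene"]
print("switch tri",tri(T,(362,45),C,(205,31)))
print("strip outer, scene",[plane(C,q,0).round(3) for q in((213,300),(225,240))])
```

```text
top ((633.582763671875, -142.2851104736328), (118.27928924560547, 195.96046447753906), 3.4453771114349365) [[569.0, -48.0], [580.0, -244.0], [699.0, -237.0], [687.0, -41.0]]
scene ((628.213623046875, -143.4796142578125), (111.61076354980469, 191.02554321289062), 3.2140817642211914) [[567.0, -51.0], [578.0, -242.0], [689.0, -236.0], [679.0, -45.0]]
switch tri (array([ 0.77268854, -0.24510597,  0.46524803]), np.float64(0.0039032473778963703))
strip outer, scene [array([0.67 , 0.213, 0.   ]), array([0.682, 0.026, 0.   ])]
```

Run:
```python
from plan import *
plan((.6244,-.0986,.15),3.4,16,-.8)
```

```text
t 9.1 pos [0.4473 0.0839 0.1467] y-ang 102.64 tool z [ 0.001  0.002 -1.   ] F [ 0.29  0.77 -1.5 ] w 0.0195
[[[-0.0083, -0.0136, -0.0002, 0.1083, -0.8],[-0.0097, -0.0126, -0.0002, 0.1083, -0.8],[-0.011, -0.0115, -0.0002, 0.1083, -0.8],[-0.0122, -0.0102, -0.0002, 0.1083, -0.8],[-0.0132, -0.0088, -0.0002, 0.1083, -0.8],[-0.0141, -0.0073, -0.0002, 0.1083, -0.8],[-0.0148, -0.0058, -0.0002, 0.1083, -0.8],[-0.0153, -0.0041, -0.0002, 0.1083, -0.8],[-0.0157, -0.0025, -0.0002, 0.1083, -0.8],[-0.0159, -0.0007, -0.0002, 0.1083, -0.8],[-0.0159, 0.001, -0.0002, 0.1083, -0.8],[-0.0157, 0.0027, -0.0002, 0.1083, -0.8],[-0.0153, 0.0044, -0.0002, 0.1083, -0.8],[-0.0147, 0.006, -0.0002, 0.1083, -0.8],[-0.014, 0.0075, -0.0002, 0.1083, -0.8],[-0.0131, 0.009, -0.0002, 0.1083, -0.8]]]
```

{"fn": "step_arm", "kwargs": {
  "steps": [
    [[0,-0.01,-0.003,0.1,-0.8],[-0.004,-0.013,0,0.1,-0.8],[-0.009,-0.012,0,0.1,-0.8],[-0.011,-0.01,0,0.1,-0.8],[-0.012,-0.009,0,0.1,-0.8],[-0.013,-0.008,0,0.1,-0.8],[-0.014,-0.007,0,0.1,-0.8],[-0.015,-0.005,0,0.1,-0.8]]
  ]
}}

```text
clock: 9.9
ee_pos: [0.5141, -0.0089, 0.1405]
tool_rot: [-0.938, -2.991, -0.001]
contact_force: [-0.1, 0.3, -1.3]
gripper_width: 0.0196
```

Run:
```python
from plan import *
plan((.6244,-.0986,.15),3.4,9,-.8)
```

```text
t 9.9 pos [ 0.5141 -0.0089  0.1405] y-ang 55.16 tool z [-0.007  0.003 -1.   ] F [-0.14  0.27 -1.34] w 0.0196
[[[-0.0157, -0.0012, -0.0012, 0.1004, -0.8],[-0.0158, 0.0004, -0.0012, 0.1004, -0.8],[-0.0157, 0.002, -0.0012, 0.1004, -0.8],[-0.0154, 0.0035, -0.0012, 0.1004, -0.8],[-0.015, 0.0051, -0.0012, 0.1004, -0.8],[-0.0144, 0.0065, -0.0012, 0.1004, -0.8],[-0.0136, 0.0079, -0.0012, 0.1004, -0.8],[-0.0128, 0.0093, -0.0012, 0.1004, -0.8],[-0.0118, 0.0105, -0.0012, 0.1004, -0.8]]]
```

{"fn": "step_arm", "kwargs": {
  "steps": [
    [[-0.015,-0.001,-0.002,0.1,-0.8],[-0.015,0,-0.002,0.1,-0.8],[-0.015,0.002,-0.002,0.1,-0.8],[-0.015,0.003,-0.001,0.1,-0.8],[-0.014,0.005,-0.001,0.1,-0.8],[-0.014,0.006,0,0.1,-0.8],[-0.012,0.007,0,0.1,-0.8],[-0.008,0.006,0,0.06,-0.8],[0,0,0,0,-0.8]]
  ]
}}

```text
clock: 10.8
ee_pos: [0.6011, -0.0867, 0.1301]
tool_rot: [-2.015, -2.382, 0.017]
contact_force: [-0.1, -0.7, -1.8]
gripper_width: 0.0198
```

Run:
```python
from plan import *
plan((.6244,-.0986,.10),3.4,3,-.8)
for n in("scene","top"):
    s=ctrl.snapshot(n);cv2.imwrite(f"pics/{n}6.png",s["color"][...,::-1])
```

```text
t 10.8 pos [ 0.6011 -0.0867  0.1301] y-ang 9.54 tool z [-0.024  0.006 -1.   ] F [-0.07 -0.69 -1.83] w 0.0198
[[[-0.0053, 0.0072, 0.0098, 0.0357, -0.8],[-0.005, 0.0074, 0.0098, 0.0357, -0.8],[-0.0048, 0.0076, 0.0098, 0.0357, -0.8]]]
```

View pics/scene6.png

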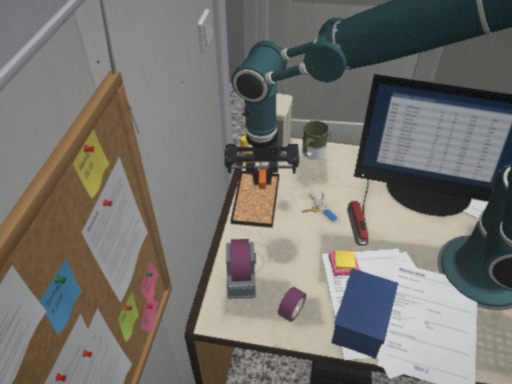

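View pics/top6.png

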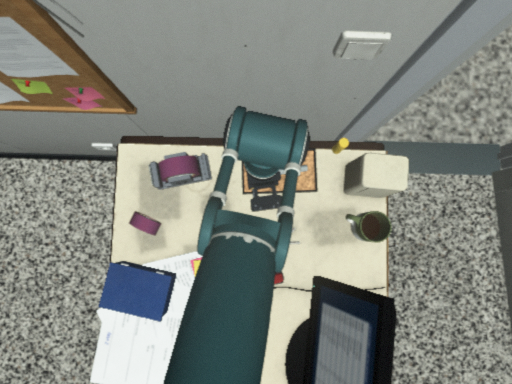

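{"fn": "step_arm", "kwargs": {
  "steps": [
    [[-0.006,0.008,0.008,0.035,-0.8],[-0.005,0.008,0.01,0.035,-0.8],[-0.004,0.005,0.01,0.03,-0.8],[0,0,0.01,0,-0.8],[0,0,0,0,-0.8],[0,0,0,0,-0.8]]
  ]
}}

```text
clock: 11.5
ee_pos: [0.621, -0.0965, 0.0861]
tool_rot: [-2.13, -2.274, 0.022]
contact_force: [0.1, 0.2, -0.6]
gripper_width: 0.0196
```

Run:
```python
from plan import *
plan((.6244,-.0986,.05),3.4,3,-.8)
s=ctrl.snapshot("scene");crop(s,210,120,330,240,"pics/sc7.png",5)
```

```text
t 11.5 pos [ 0.621  -0.0965  0.0861] y-ang 3.76 tool z [-0.028  0.007 -1.   ] F [ 0.08  0.24 -0.58] w 0.0196
[[[-0.0009, 0.0014, 0.012, 0.0021, -0.8],[-0.0009, 0.0014, 0.012, 0.0021, -0.8],[-0.0009, 0.0014, 0.012, 0.0021, -0.8]]]
```

View pics/sc7.png

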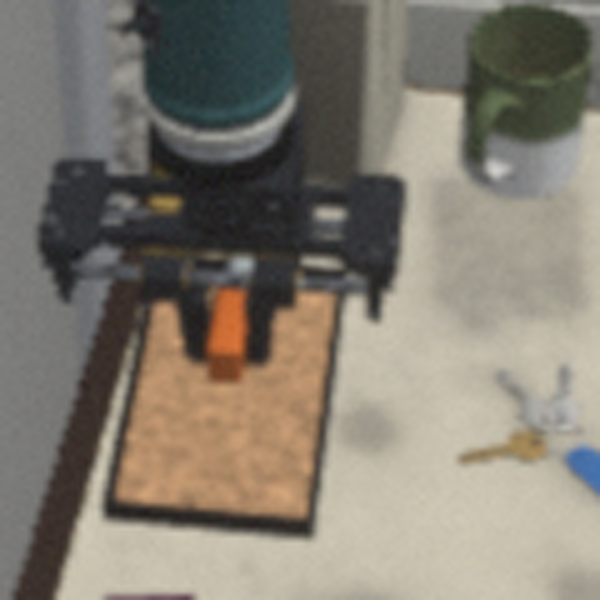

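{"fn": "step_arm", "kwargs": {
  "steps": [
    [[-0.001,0.002,0.015,0.002,-0.8],[-0.001,0.001,0.015,0.002,-0.8],[0,0,0.015,0,-0.8],[0,0,0.01,0,-0.8],[0,0,0,0,-0.8],[0,0,0,0,-0.8]]
  ]
}}

```text
clock: 12.15
ee_pos: [0.6217, -0.0976, 0.0258]
tool_rot: [-2.134, -2.27, 0.023]
contact_force: [0.5, -0.5, -0.7]
gripper_width: 0.0194
```

Run:
```python
from plan import *
plan((.6244,-.0986,.01),3.4,3,-.8)
s=ctrl.snapshot("scene");crop(s,210,120,330,240,"pics/sc8.png",5)
s=ctrl.snapshot("top");crop(s,220,120,340,220,"pics/tp8.png",5)
```

```text
t 12.15 pos [ 0.6217 -0.0976  0.0258] y-ang 3.55 tool z [-0.029  0.007 -1.   ] F [ 0.54 -0.5  -0.67] w 0.0194
[[[-0.0004, 0.001, 0.0052, 0.0008, -0.8],[-0.0004, 0.001, 0.0052, 0.0008, -0.8],[-0.0004, 0.001, 0.0052, 0.0008, -0.8]]]
```

View pics/sc8.png

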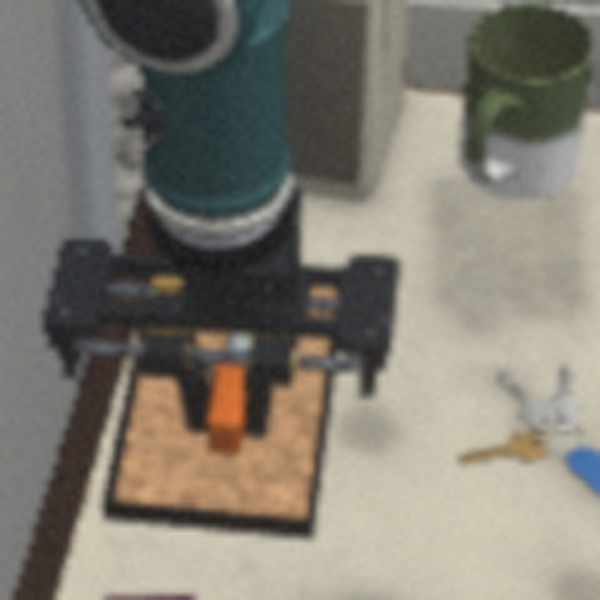

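View pics/tp8.png

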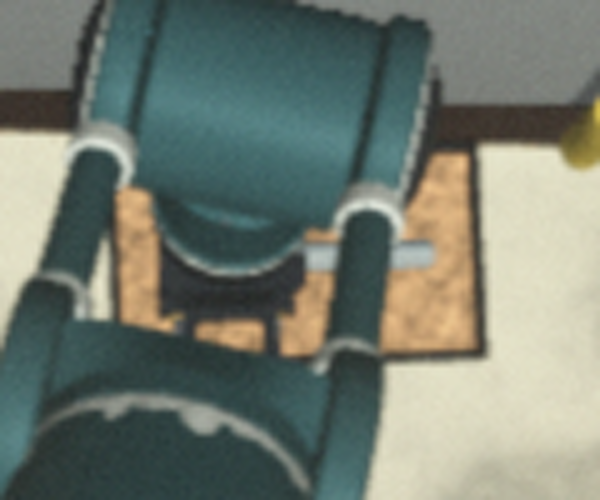

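{"fn": "step_arm", "kwargs": {
  "steps": [
    [[0,0,0.005,0,-0.8],[0,0,0.004,0,-0.8],[0,0,0,0,-0.8],[0,0,0,0,-0.8]]
  ]
}}

```text
clock: 12.65
ee_pos: [0.6234, -0.0979, 0.0187]
tool_rot: [-2.136, -2.273, 0.019]
contact_force: [0.1, 0.7, -0.7]
gripper_width: 0.0196
```

{"fn": "step_arm", "kwargs": {
  "steps": [
    [[0,0,0.004,0,-0.8],[0,0,0.003,0,-0.8],[0,0,0,0,-0.8]]
  ]
}}

```text
clock: 12.95
ee_pos: [0.6236, -0.098, 0.0117]
tool_rot: [-2.137, -2.273, 0.018]
contact_force: [0.2, -0.5, -1.0]
gripper_width: 0.0199
```

{"fn": "step_arm", "kwargs": {
  "steps": [
    [[0,0,0.002,0,-0.8],[0,0,0.001,0,-0.8],[0,0,0,0,-0.8]]
  ]
}}

```text
clock: 13.25
ee_pos: [0.6236, -0.0979, 0.009]
tool_rot: [-2.137, -2.273, 0.018]
contact_force: [-1.0, -0.0, -1.1]
gripper_width: 0.0195
```

{"fn": "step_arm", "kwargs": {
  "steps": [
    [[0,0,0.001,0,-0.8],[0,0,0,0,-0.8],[0,0,0,0,-0.8]]
  ]
}}

```text
clock: 13.55
ee_pos: [0.624, -0.0979, 0.0091]
tool_rot: [-2.137, -2.274, 0.017]
contact_force: [-0.3, 0.2, -1.3]
gripper_width: 0.0197
```

{"fn": "step_arm", "kwargs": {
  "steps": [
    [[0,0,0,0,-0.8],[0,0,0,0,-0.8]]
  ]
}}

```text
clock: 13.75
ee_pos: [0.6241, -0.0979, 0.009]
tool_rot: [-2.137, -2.274, 0.017]
contact_force: [-1.2, 0.6, 0.4]
gripper_width: 0.0196
```

{"fn": "step_arm", "kwargs": {
  "steps": [
    [[0,0,0.001,0,-0.8],[0,0,0,0,-0.8],[0,0,0,0,-0.45],[0,0,0,0,-0.35],[0,0,0,0,-0.28],[0,0,0,0,-0.28],[0,0,0,0,-0.28]]
  ],
  "squeeze": 5
}}

```text
clock: 14.45
ee_pos: [0.6247, -0.0981, 0.0083]
tool_rot: [-2.138, -2.275, 0.016]
contact_force: [-0.7, -0.0, 0.3]
gripper_width: 0.032
```

Run:
```python
from plan import *
plan((.6244,-.0986,.01),3.4,3,-.8)
s=ctrl.snapshot("scene");crop(s,210,120,330,240,"pics/sc9.png",5)
```

```text
t 14.45 pos [ 0.6247 -0.0981  0.0083] y-ang 3.55 tool z [-0.022  0.006 -1.   ] F [-0.69 -0.03  0.32] w 0.032
[[[-0.0002, -0.0001, -0.0006, 0.0008, -0.8],[-0.0002, -0.0001, -0.0006, 0.0008, -0.8],[-0.0002, -0.0001, -0.0006, 0.0008, -0.8]]]
```

View pics/sc9.png

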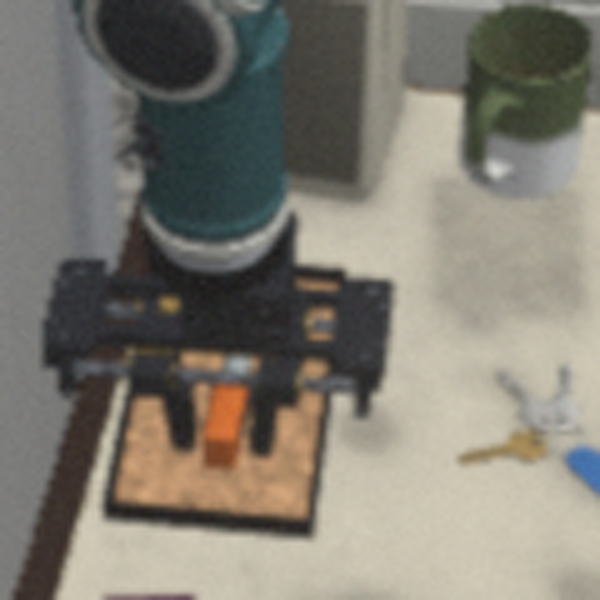

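{"fn": "step_arm", "kwargs": {
  "steps": [
    [[0,0,-0.01,0,-0.28],[0,0,-0.015,0,-0.28],[0,0,-0.025,0,-0.28],[0,0,-0.035,0,-0.28],[0,0,-0.04,0,-0.28],[0,0,-0.04,0,-0.28],[0,0,-0.04,0,-0.28],[0,0,-0.02,0,-0.28],[0,0,0,0,-0.28]]
  ]
}}

```text
clock: 15.4
ee_pos: [0.6299, -0.0994, 0.2522]
tool_rot: [-2.142, -2.278, 0.012]
contact_force: [0.1, -0.3, 1.4]
gripper_width: 0.0315
```

Run:
```python
from plan import *
plan((.42,.05,.26),3.4,9,-.28)
```

```text
t 15.4 pos [ 0.6299 -0.0994  0.2522] y-ang 3.55 tool z [-0.016  0.005 -1.   ] F [ 0.14 -0.33  1.37] w 0.0315
[[[0.018, -0.0223, -0.0004, 0.0003, -0.28],[0.018, -0.0223, -0.0004, 0.0003, -0.28],[0.018, -0.0223, -0.0004, 0.0003, -0.28],[0.018, -0.0223, -0.0004, 0.0003, -0.28],[0.018, -0.0223, -0.0004, 0.0003, -0.28],[0.018, -0.0223, -0.0004, 0.0003, -0.28],[0.018, -0.0223, -0.0004, 0.0003, -0.28],[0.018, -0.0223, -0.0004, 0.0003, -0.28],[0.018, -0.0223, -0.0004, 0.0003, -0.28]]]
```

{"fn": "step_arm", "kwargs": {
  "steps": [
    [[0.02,-0.022,0,0,-0.28],[0.02,-0.022,0,0,-0.28],[0.02,-0.022,0,0,-0.28],[0.02,-0.022,0,0,-0.28],[0.02,-0.022,0,0,-0.28],[0.02,-0.022,0,0,-0.28],[0.02,-0.022,0,0,-0.28],[0.02,-0.022,0,0,-0.28],[0.01,-0.01,0,0,-0.28],[0,0,0,0,-0.28]]
  ]
}}

```text
clock: 16.4
ee_pos: [0.4218, 0.0632, 0.2501]
tool_rot: [-2.141, -2.274, 0.018]
contact_force: [-0.1, 0.4, 0.2]
gripper_width: 0.0318
```

Run:
```python
from plan import *
plan((.42,.05,.26),3.4,1,-.28)
for n in("scene","top"):
    s=ctrl.snapshot(n);cv2.imwrite(f"pics/{n}10.png",s["color"][...,::-1])
    crop(s,*((190,110,330,310) if n=="scene" else (130,120,350,240)),f"pics/{n}10c.png",3 if n=="scene" else 3.6)
```

```text
t 16.4 pos [0.4218 0.0632 0.2501] y-ang 3.44 tool z [-0.021  0.004 -1.   ] F [-0.07  0.39  0.24] w 0.0318
[[[-0.013, -0.0028, -0.0099, 0.0006, -0.28]]]
```

View pics/scene10c.png

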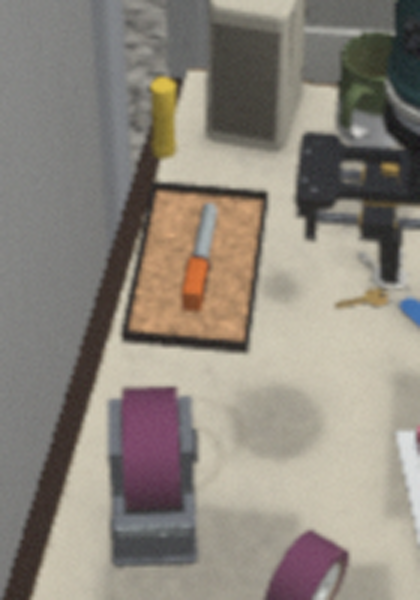

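View pics/top10c.png

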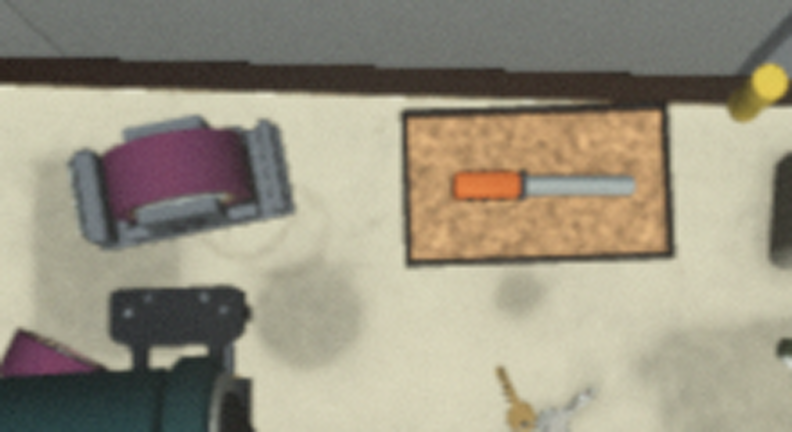

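The axle lies inside the tray at about (281,171) in the top view, and the roll still stands in the dispenser. Before handing in, I'll compare positions against the first pictures.

Run:
```python
from plan import *
import pickle
S=pickle.load(open("s0.pkl","rb"))
def patch(n,b,lab):
    a=cv2.cvtColor(S[n]["color"],cv2.COLOR_RGB2GRAY);c=cv2.cvtColor(N[n]["color"],cv2.COLOR_RGB2GRAY)
    x0,y0,x1,y1=b
    sh,r=cv2.phaseCorrelate(a[y0:y1,x0:x1].astype(float),c[y0:y1,x0:x1].astype(float),cv2.createHanningWindow((x1-x0,y1-y0),cv2.CV_64F));print(n,lab,np.round(sh,2),round(r,2))
N={n:ctrl.snapshot(n) for n in S}
patch("top",(148,148,214,187),"dispenser+roll");patch("scene",(222,232,262,302),"dispenser+roll")
patch("top",(330,134,352,158),"glue");patch("scene",(236,132,256,168),"glue");patch("top",(342,205,396,246),"mug");patch("top",(236,145,322,198),"tray")
st=ctrl.get_state();print(st["clock"],st["dq"].round(3))
ctrl.job_done()
```

```text
top dispenser+roll [ 0.06 -0.01] 0.94
scene dispenser+roll [-0.03 -0.24] 0.86
top glue [-0.07  0.04] 0.94
scene glue [ 0.16 -0.21] 0.92
top mug [-0.07  0.52] 0.87
top tray [0.29 0.01] 0.49
16.6 [-0.005  0.006 -0.006  0.003  0.001  0.002]
the job is handed in; nothing more can be done
```

I drew the axle straight out of the dispenser by its orange handle and laid it flat inside the cork-lined tray. I handed the job in at 16.6 s with the gripper clear of everything; no verdict is reported.

- **Draw:** I pulled about 99 mm along the axle's own line, at 12.6° to world x. The gripper stayed within about 0.1 mm of that line at each check. The forces I read stayed under about 2 N.
- **Placement:** In both final views the axle lies within the lip, close to the tray's long centre line, with its handle towards the dispenser. The roll still stands in the dispenser.
- **Nothing disturbed:** Compared with the first pictures, the dispenser with its roll and the glue stick shifted by less than 0.3 pixel. The mug read 0.5 pixel in the top view, about 1 mm. I did not measure the mug in the scene view because the arm partly covered it there. The tray's 0.3 pixel reading is less certain because the axle now lies in it.

**Disagreements:** The two cameras disagreed by about 4 mm in y, so I used values between the two. Against the drawn shaft, the top view read about 2 mm low and the scene view about 2 mm high. Two-view heights came out low: the handle's top at about 73 mm instead of 78 mm. I relied on a slow 3 N first closing, which met the handle at 20 mm with no noticeable side force.

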